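# Lock a support post into the bench strut

## Task

Take the blue support post out of its sloped cradle and stand it upright in the slotted steel strut between the two pairs of yellow marks, its hammer head lowered lengthwise through the slot until the collar sits flat on the strut, and let go of it there. Then take hold of it again and give it a quarter turn, either way, so that the head lies square across under the lips, and leave it standing seated. Do not disturb the cup, tape roll and timer nearby.

Things in the scene. Friction and masses are not known exactly. Their poses are not given: they have to be found in the camera images.
- post_mid (a point): Middle of the loose blue support post (0.15 to 0.31 kg, 136.5 mm long), on its axis: z from foot to top, x along the head's long side. Square shaft 22 x 22 mm, faces square to x and y, from 42 mm below this point (collar) to 68 mm above it (top; white line along x). It starts in the cradle, leaning 45 degrees, top away from the robot, x pointing away and down.
- post_seat (a point): Centre of the underside of the post's steel collar (44 mm across, 6 mm thick), on the post's axis 48 mm from post_mid toward the foot; same axes as post_mid. It lies on the strut's top face when the post is seated.
- post_foot (a point): Centre of the foot end of the post's hammer head, 20.5 mm from post_seat; same axes. From the collar down: round neck 18 mm across and 7.5 mm long, head 42 mm long (x) x 18 mm wide (y) x 10 mm thick with rounded ends, narrowed nose 30 x 13 x 3 mm.
- strut_slot (a point): Middle of the slot, level with the strut's top face, 41 mm above the worktop; x along the slot, pointing away from the robot (within about 20 degrees), z up. Slot 22.5 mm wide between lips 5 mm thick; the hollow below is 50 mm wide and 32 mm deep, so the head turns freely in it. Yellow marks on the lips 45 mm either side of this point along x.
- strut: The fixed steel strut, origin on the worktop under its middle, same axes as strut_slot: channel 240 mm long (x), 56 mm wide (y), 41 mm high, slot open upward, both ends closed by black caps; flat feet reach 160 mm either side along x.
- cradle: Fixed grey cradle, origin on the worktop 47 mm below the centre of the resting post's collar underside; x points away from the robot (within about 20 degrees), the way the slope rises, y to the left. Base 160 x 90 x 8 mm, x from -48 to 112 mm. The post lifts out straight up.
- cradle_rail (a point): Point on the resting post's axis, 66 mm above the collar's underside, in the cradle's axes. The post lies on a sloped rail 16 mm wide, narrower than the shaft, so fingers can straddle it. Small ears, 33 mm over both, flank the shaft only near its ends (26 to 34 and 100 to 108 mm above the collar's underside).
- sample_cup_mid (a point): Middle of a white sample cup with orange lid, 42 mm across, 41 mm high; bystander.
- tape_roll_mid (a point): Middle of a flat-lying tan tape roll, 62 mm across, 20 mm high; bystander.
- timer_mid (a point): Middle of a white bench timer with blue keys, 62 x 68 x 24 mm; bystander.
Mind the look-alikes: they are no part of the job. Leave any green or orange look-alike of the part that bears post_mid alone.

How it is judged:
On the way:
1. the post stands released in the slot, collar down on the strut, head still lengthwise (within 20 degrees) (z of post_seat in the frame of strut_slot between -0.003 and 0.003 m and y of post_seat in the frame of strut_slot between -0.006 and 0.006 m and angle between the x axis of post_seat and the x axis of strut_slot, either way round below 0.35 rad and angle between post_seat's own z axis and vertical below 0.1 rad and contact force between the fingers and post below 0.1 N), for 0.2 s.
At the end, for the whole second after the job is handed in: The post stands at rest in the slot, upright within 6 degrees, its collar on the strut's top within 3 mm, centred across the slot within 6 mm and within 35 mm of midway between the marks, its head within 20 degrees of square across the slot (z of post_seat in the frame of strut_slot between -0.003 and 0.003 m and y of post_seat in the frame of strut_slot between -0.006 and 0.006 m and x of post_seat in the frame of strut_slot between -0.035 and 0.035 m and angle between the x axis of post_seat and the x axis of strut_slot, either way round above 1.22 rad and angle between post_seat's own z axis and vertical below 0.1 rad and linear speed of post below 0.02 m/s); the robot touches nothing.
It fails at once if the cup, tape roll or timer is moved more than 30 mm (distance of any of sample_cup_mid, tape_roll_mid, timer_mid from where it was at the start of the episode above 0.03 m).
It also fails if it takes over 54 s, if anything falls off the work surface, if the arm or the gripper's body presses on something with over 40 N, if the wrist force passes 120 N, or if a joint passes its speed limit or range.

## Robot

A 6-joint arm with a two-finger parallel gripper is mounted at the origin on a cart in front of the work surface, level with it; the furniture and walls round the work are solid. World frame = base frame: x ahead of the robot, y to its left, z up, the work surface at z = 0. Lengths are in m, angles in rad, forces in N, time in s.
With the tool pointing down it reaches from about 0.375 to 0.975 m from the base axis. Payload 3.8 kg.
Tool frame: the origin (TCP) lies on the centre line of the jaws, within the pads' length; the fingertips stand 17 mm ahead of it and the grasp point (between the pads) lies 2 mm behind it (bot.tip_extent is the distance from the TCP to the fingertips, in m); z points along the fingers, y is the line along which they close (so a half turn about z gives the same grasp; the last joint's range is limited). The gripper opens to 85 mm and grips with 20 to 120 N. Pads are 22 mm wide; open, the fingers measure 114 mm over their backs; the gripper's body (76 mm by 85 mm) begins 54 mm behind the grasp point. The pads swing forward as they close: fully open they stand 13 mm farther back than shut.
Start: joints at [-1.211, 0.264, 1.604, -0, 1.274, -0.037], TCP at [0.261, -0.623, 0.248] pointing down, gripper open.
Joint ranges: [-2.63, 2.63], [-0.94, 2.18], [0.31, 2.57], [-1.31, 4.45], [0, 2.66], [-2.55, 2.55]. Speed limits (rad/s): [2.57, 2.57, 3.14, 3.14, 3.14, 3.14].

## Interface

Orientations are given as a rotation vector (axis times angle).
In Python, from workcell import readout, read_camera, finish_job, bot gives the robot as it stands.
- The arm moves only by the tool jog_arm, never from a script. Its argument "deltas" is one flat list of numbers, 7 for each row, row after row: the shift along the tool's x, y, z in m, then the turn, a rotation vector about the tool's x, y, z in degrees, then the gripper command: -1 is shut, 1 is fully open, values between are in proportion. A call has 1 to 8 rows; each row is the pose to reach, as a shift and turn from the pose commanded when the call began, along the tool's axes at that moment; what a row does not reach only later rows make up. A row lasts 1/10 s, in which the tool goes at most 50 mm and 8.59 degrees, less where a joint would pass 70% of its speed; a pose out of reach is approached as far as the arm can. A call with a gripper value outside its range is refused whole. The fingers move at their own pace and stop on an object; "squeeze" is the grip in N (left out, the last holds). Time passes only in rows, so rows that repeat a pose let the fingers close. It gives the time, the measured TCP pose, the force, the opening and the grip force at its end, in the units of the state.
- readout.read_state(): the state, without advancing time (a new reading comes with each control period).
- read_camera(name): name is "scene" or "top"; returns a dict with "color" (384x512x3 uint8, blue, green, red), "fx", "fy", "cx", "cy" (pixels), "origin" and "attitude" of the camera in the world. Camera axes: x right, y down, z forward; pixel columns grow to the right and rows downward; lengths in m; the calibration is good to about 2 mm. A picture is of the moment at which its call begins. There is no depth.
- finish_job(): hands the job in; it is judged then, once.
The state is a dict: "time": time; "q": joint angles; "joint_vel": joint speeds; "joint_torque": joint torques, N m; "tool_pos": TCP position; "tcp_rot": TCP orientation; "wrist_force": force on the tool from outside, world axes, zero at the start; "torque": the same for the moment, N m; "width": opening from 0.0 (shut) to 1.0 (fully open); "grip_force": force on a finger pad.
Only numpy, scipy, OpenCV 4.12 (cv2) and the standard library are available. Lean on these libraries where they do the work, as an engineer would, in place of code of your own. Each camera call takes 0.05 s, during which the arm holds its last target. There are 200 camera calls.

## Working session

There is one attempt and no reset: what is moved stays moved. The work goes in short steps, Python scripts to look and compute and a tool call to move; the robot and the scene stay as the last step left them, time stands still between calls to the robot, and variables do not carry over. Pictures are saved under pics/ and viewed, at most 10 in all, crops included, and the job is handed in when it is done.

Besides the shell and the picture viewer there is one more tool, called as name(argument=value, ...) on one line, values as JSON. jog_arm: Moves the arm, as the interface text tells. Its arguments: {"type":"object","properties":{"deltas":{"type":"array"},"squeeze":{"type":"number"}},"required":["deltas"]}

```bash
mkdir -p pics; ls; python3 - <<'E'
from workcell import readout, read_camera
import cv2,numpy as np
s=readout.read_state(); print({k:np.round(v,3) for k,v in s.items()})
for n in("scene","top"):
    c=read_camera(n); print(n,c["fx"],c["fy"],c["cx"],c["cy"],c["origin"],c["attitude"])
    np.save(f"pics/{n}0.npy",c["color"])
    cv2.imwrite(f"pics/{n}0.png",cv2.resize(c["color"],(800,600),interpolation=cv2.INTER_CUBIC))
E
```

```text
pics
{'time': np.float64(0.0), 'q': array([-1.211,  0.265,  1.605, -0.   ,  1.274, -0.037]), 'joint_vel': array([-0.002, -0.001,  0.002, -0.001, -0.   , -0.001]), 'joint_torque': array([-1.0000e-03, -5.1511e+01, -3.6732e+01, -0.0000e+00,  1.3000e-02,
       -0.0000e+00]), 'tool_pos': array([ 0.261, -0.622,  0.247]), 'tcp_rot': array([-3.078e+00, -6.190e-01,  1.000e-03]), 'wrist_force': array([-0.696, -0.298, -0.791]), 'torque': array([ 0.02 ,  0.046, -0.041]), 'grip_force': np.float64(0.0), 'width': np.float64(0.996)}
scene 485.80432170959887 485.80432170959887 255.52163076454633 190.5584632436351 [ 1.01642288 -0.89005733  0.85102025] [-2.14086828 -0.4862873   0.2211281 ]
top 381.1810473517714 381.1810473517714 252.98839390351054 186.2394850935455 [0.33529876 0.13383142 1.33996306] [-2.13013358  2.11167551 -0.20372626]
```

View pics/scene0.png

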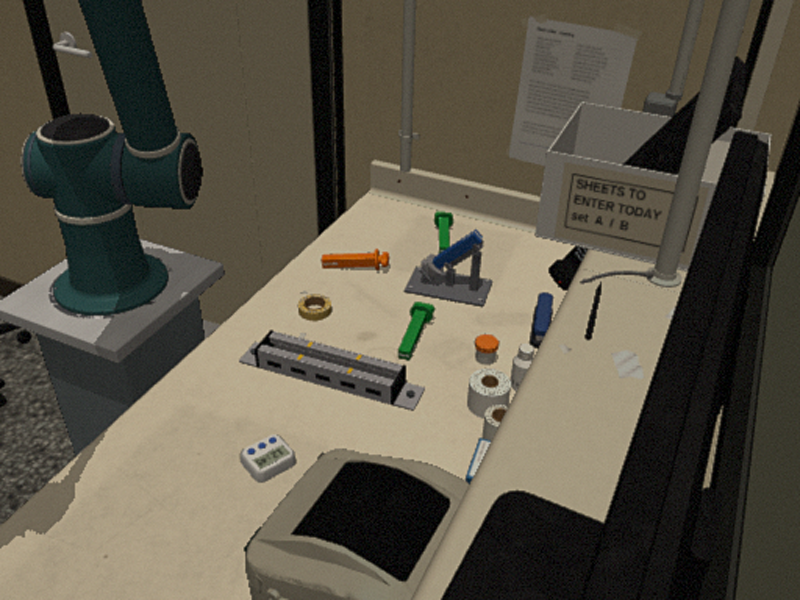

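View pics/top0.png

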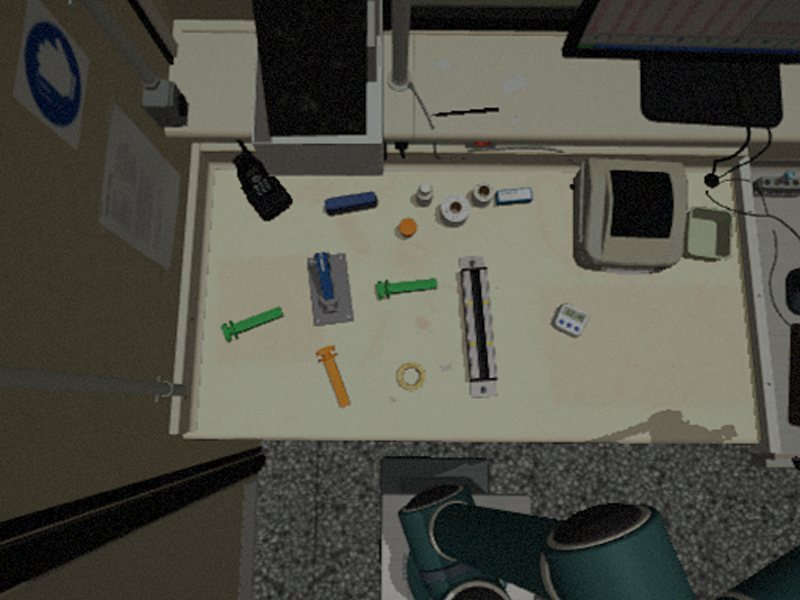

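Scene view: blue post in the cradle at about (455,265), strut at (330,365), both in 800x600 pixels. The top view shows the same, with the cradle at (330,290), strut at (478,325), cup at (407,228), tape at (411,376) and timer at (570,320). Enlarging both.

```bash
cat > h.py <<'E'
import numpy as np,cv2
from scipy.spatial.transform import Rotation as R
from workcell import readout, read_camera
def ray(c,u,v):
    d=R.from_rotvec(c["attitude"]).as_matrix()@np.array([(u-c["cx"])/c["fx"],(v-c["cy"])/c["fy"],1]); return np.array(c["origin"]),d
def at_z(c,u,v,z):
    o,d=ray(c,u,v); return o+d*(z-o[2])/d[2]
def proj(c,p):
    q=R.from_rotvec(c["attitude"]).as_matrix().T@(np.asarray(p)-c["origin"]); return np.array([c["fx"]*q[0]/q[2]+c["cx"],c["fy"]*q[1]/q[2]+c["cy"]])
def crop(img,u0,v0,w,h,s,fn):
    im=cv2.resize(img[v0:v0+h,u0:u0+w],None,fx=s,fy=s,interpolation=cv2.INTER_CUBIC)
    im=cv2.convertScaleAbs(im,alpha=1.4)
    for k in range(0,w,10): 
        cv2.line(im,(k*s,0),(k*s,6 if k%50 else 14),(0,0,255),1)
        if k%20==0: cv2.putText(im,str(u0+k),(k*s,20),0,.35,(0,0,255))
    for k in range(0,h,10):
        cv2.line(im,(0,k*s),(6,k*s),(0,0,255),1)
        if k%20==0: cv2.putText(im,str(v0+k),(8,k*s+4),0,.35,(0,0,255))
    cv2.imwrite(fn,im)
E
python3 -c "
from h import *
crop(np.load('pics/top0.npy'),195,155,130,100,6,'pics/topc.png')
crop(np.load('pics/scene0.npy'),150,140,170,125,4,'pics/scenec.png')"
```

```text
(no output)
```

View pics/topc.png

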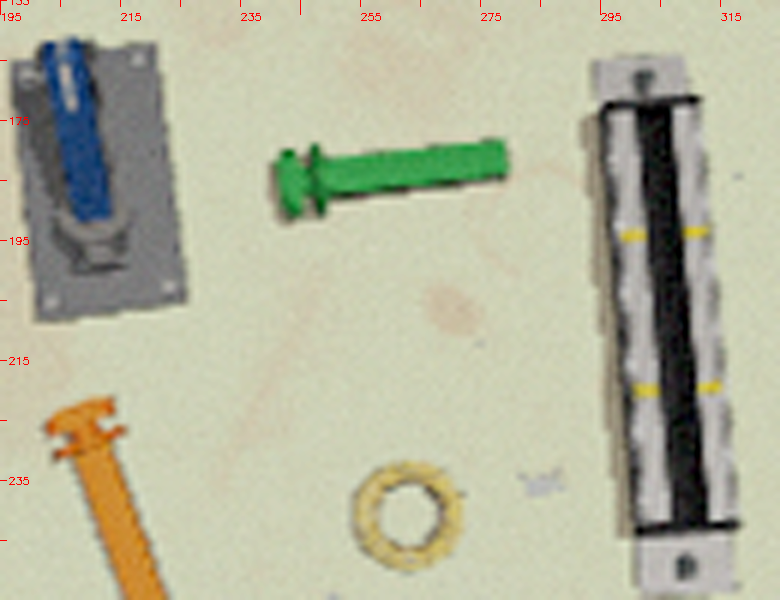

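View pics/scenec.png

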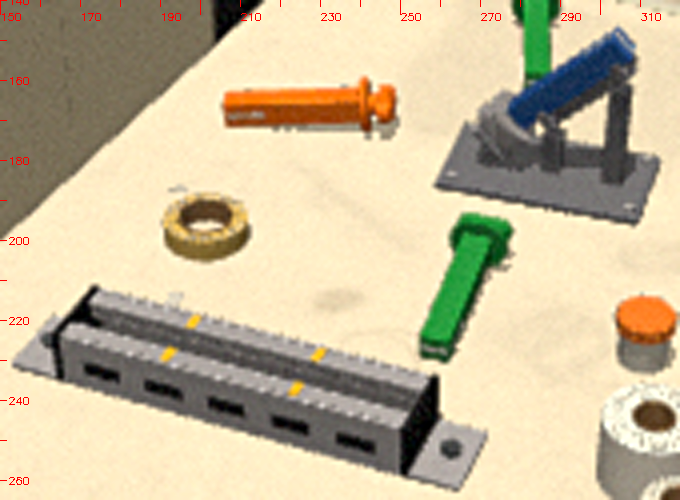

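```bash
cat > m.py <<'E'
from h import *
import json
T=read_camera("top");S=read_camera("scene")
t=lambda X,Y:((X+.5)/6-.5+195,(Y+.5)/6-.5+155)
s=lambda X,Y:((X+.5)/4-.5+150,(Y+.5)/4-.5+140)
def show(n,c,f,pts,z):
    P=np.array([at_z(c,*f(*p),z) for p in pts])[:,:2]; print(n,P.round(4).tolist(),'mean',P.mean(0).round(4)); return P
m1=show('marks T',T,t,[(633,236),(696,232),(648,391),(709,387)],.041)
m2=show('marks S',S,s,[(318,354),(296,388),(193,321),(168,354)],.041)
for m in(m1,m2):
    d=m[:2].mean(0)-m[2:].mean(0); print('len',np.linalg.norm(d),'yaw',np.degrees(np.arctan2(d[1],d[0])))
c1=show('caps T',T,t,[(602,107),(700,98),(635,531),(740,523)],.041)
d=c1[:2].mean(0)-c1[2:].mean(0);print('len',np.linalg.norm(d),'yaw',np.degrees(np.arctan2(d[1],d[0])))
b1=show('base T',T,t,[(12,62),(155,44),(37,321),(187,300)],.008)
b2=show('base S',S,s,[(658,160),(637,222),(436,185)],.008)
d=b1[:2].mean(0)-b1[2:].mean(0);print('len',np.linalg.norm(d),'w',np.linalg.norm(b1[0]-b1[1]),'yaw',np.degrees(np.arctan2(d[1],d[0])))
d2=b2[1]-b2[0];a=np.arctan2(d[1],d[0]);e=np.array([np.cos(a),np.sin(a)])
d=b2[1]-b2[2]
o=b1.mean(0)-.032*e; print('cradle o T',o, 'S centre', (b2[0]+b2[2])/2-.032*e)
ax=np.array([*(e*np.sin(np.pi/4)),np.cos(np.pi/4)])
seat=np.array([*o,.047])
top=seat+ax*.116; print('seat',seat,'rail',seat+.066*ax,'top',top)
for k in(0,.006,.066,.116): print(k,'T',(np.array(proj(T,seat+k*ax))-[195,155])*6,'S',(proj(S,seat+k*ax)-[150,140])*4)
show('cup',T,lambda x,y:(x*.64,y*.64),[(407,228)],.041);show('tape',T,t,[(410,515)],.02);show('timer',T,lambda x,y:(x*.64,y*.64),[(570,320)],.024)
E
python3 m.py
```

```text
marks T [[0.5615, -0.0282], [0.5641, -0.0646], [0.4721, -0.0354], [0.4746, -0.0702]] mean [ 0.5181 -0.0496]
marks S [[0.5604, -0.0288], [0.5635, -0.0649], [0.4707, -0.0354], [0.4736, -0.072]] mean [ 0.517  -0.0503]
len 0.08967841847193575 yaw 4.091642324195007
len 0.09004971527285795 yaw 4.381906444615452
caps T [[0.6376, -0.0113], [0.6435, -0.0685], [0.3931, -0.0269], [0.3981, -0.086]] mean [ 0.5181 -0.0482]
len 0.24547592422264508 yaw 3.8577852548991443
base T [[0.6698, 0.3385], [0.6817, 0.253], [0.5136, 0.3181], [0.5268, 0.2304]] mean [0.598 0.285]
base S [[0.6699, 0.3335], [0.6834, 0.2479], [0.5296, 0.2244]] mean [0.6276 0.2686]
len 0.15711679396466474 w 0.08628549214589704 yaw 7.880035427987142
cradle o T [0.5662723  0.28059179] S centre [0.56806747 0.27455859]
seat [0.5662723  0.28059179 0.047     ] rail [0.61250066 0.28699009 0.09366905] top [0.64752215 0.29183728 0.12902439]
0 T [ 93.85077877 218.84127127] S [510.0017331  116.55397189]
0.006 T [ 92.25250584 210.30108996] S [515.64040268 112.86099492]
0.066 T [ 75.80629021 122.42269262] S [573.48822524  74.97427829]
0.116 T [61.42383257 45.57174069] S [623.81836061  42.01117799]
cup [[0.7329, 0.1096]] mean [0.7329 0.1096]
tape [[0.402, 0.0992]] mean [0.402  0.0992]
timer [[0.5279, -0.2553]] mean [ 0.5279 -0.2553]
```

Both cameras agree to 1–5 mm with the given sizes: strut slot about (0.518, -0.050) at yaw 4°, cradle rail point about (0.613, 0.286, 0.094) at yaw 7.9°. Going above the cradle.

```bash
cat >> h.py <<'E'
def Rt(yaw,pitch=0):
    """tool down, tool x heading yaw; pitch>0 tips tool z forward (along yaw)"""
    return R.from_euler('z',yaw,degrees=True)*R.from_euler('y',-pitch,degrees=True)*R.from_rotvec([np.pi,0,0])
def delta(p,Rg):
    s=readout.read_state(); R0=R.from_rotvec(s["tcp_rot"])
    print('now',s["tool_pos"].round(4),'q',np.round(s["q"],2),'w',round(float(s["width"]),3),'t',round(float(s["time"]),2))
    print('d mm',(R0.inv().apply(np.array(p)-s["tool_pos"])*1000).round(1),'rot deg',np.degrees((R0.inv()*Rg).as_rotvec()).round(1))
E
python3 -c "
from h import *
delta([.6125,.286,.2],Rt(7.9))"
```

```text
now [ 0.2607 -0.6221  0.2474] q [-1.21  0.26  1.6   0.    1.27 -0.04] w 1.001 t 0.2
d mm [ 675.4 -701.6   48.5] rot deg [-0.1  0.  14.8]
```

jog_arm(deltas=[0.675,-0.702,0.02,0,0,14.8,1,0.675,-0.702,0.02,0,0,14.8,1,0.675,-0.702,0.02,0,0,14.8,1,0.675,-0.702,0.02,0,0,14.8,1,0.675,-0.702,0.02,0,0,14.8,1,0.675,-0.702,0.02,0,0,14.8,1,0.675,-0.702,0.02,0,0,14.8,1,0.675,-0.702,0.02,0,0,14.8,1])

```text
time: 1.0
tool_pos: [0.4053, -0.2476, 0.2401]
tcp_rot: [3.134, 0.217, 0.001]
wrist_force: [1.2, 0.2, -0.5]
width: 0.997
grip_force: 0.0
```

```bash
python3 -c "
from h import *
delta([.6125,.286,.2],Rt(7.9))"
```

```text
now [ 0.4053 -0.2476  0.2401] q [-0.6  -0.12  2.03  0.    1.23  0.83] w 0.997 t 1.0
d mm [ 278.6 -500.1   40.1] rot deg [ 0. -0.  0.]
```

jog_arm(deltas=[0.279,-0.5,0.04,0,0,0,1,0.279,-0.5,0.04,0,0,0,1,0.279,-0.5,0.04,0,0,0,1,0.279,-0.5,0.04,0,0,0,1,0.279,-0.5,0.04,0,0,0,1,0.279,-0.5,0.04,0,0,0,1,0.279,-0.5,0.04,0,0,0,1,0.279,-0.5,0.04,0,0,0,1])

```text
time: 1.8
tool_pos: [0.5498, 0.1246, 0.2121]
tcp_rot: [3.134, 0.218, 0.0]
wrist_force: [0.5, -0.7, 1.0]
width: 0.998
grip_force: 0.0
```

```bash
python3 -c "
from h import *
delta([.6125,.286,.2],Rt(7.9))"
```

```text
now [0.5498 0.1246 0.2121] q [ 0.18  0.08  1.89 -0.    1.18  1.61] w 0.998 t 1.8
d mm [  84.4 -151.2   12.1] rot deg [ 0.  -0.   0.1]
```

jog_arm(deltas=[0.084,-0.151,0.012,0,0,0,1,0.084,-0.151,0.012,0,0,0,1,0.084,-0.151,0.012,0,0,0,1,0.084,-0.151,0.012,0,0,0,1,0.084,-0.151,0.012,0,0,0,1,0.084,-0.151,0.012,0,0,0,1])

```text
time: 2.4
tool_pos: [0.6114, 0.2837, 0.1994]
tcp_rot: [3.133, 0.219, -0.002]
wrist_force: [0.2, -0.7, 0.3]
width: 1.002
grip_force: 0.0
```

```bash
python3 -c "
from h import *
delta([.6125,.286,.094],Rt(7.9))
c=read_camera('scene'); crop(c['color'],220,90,130,100,6,'pics/s1.png')
p=readout.read_state()['tool_pos'];print((proj(c,p)-[220,90])*6,(proj(c,p-[0,0,.017])-[220,90])*6)"
```

```text
now [0.6114 0.2837 0.1994] q [ 0.4   0.3   1.66 -0.    1.19  1.83] w 1.002 t 2.4
d mm [  1.5  -2.2 105.4] rot deg [0.  0.1 0.1]
[450.0574296  225.45276026] [447.59515251 257.09148979]
```

View pics/s1.png

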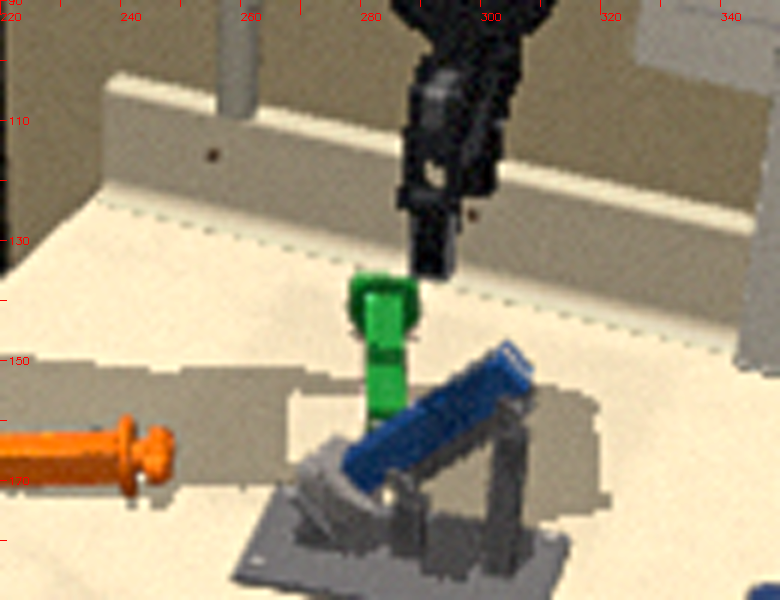

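The gripper, centred near crop (450,225), hangs straight above the middle of the shaft; the post axis runs from (360,470) to (515,365), as predicted. Descending and gripping.

jog_arm(deltas=[0.001,-0.002,0.04,0,0,0,1,0.001,-0.002,0.08,0,0,0,1,0.001,-0.002,0.106,0,0,0,1,0.001,-0.002,0.106,0,0,0,1,0.001,-0.002,0.106,0,0,0,0,0.001,-0.002,0.106,0,0,0,-0.5,0.001,-0.002,0.106,0,0,0,-0.8,0.001,-0.002,0.106,0,0,0,-1], squeeze=80)

```text
time: 3.25
tool_pos: [0.6139, 0.2861, 0.0964]
tcp_rot: [-3.133, -0.217, -0.005]
wrist_force: [-0.1, 0.0, -0.9]
width: 0.329
grip_force: 0.0
```

jog_arm(deltas=[0,0,0,0,0,0,-1,0,0,0,0,0,0,-1,0,0,0,0,0,0,-1,0,0,0,0,0,0,-1,0,0,0,0,0,0,-1,0,0,0,0,0,0,-1])

```text
time: 3.85
tool_pos: [0.6136, 0.2862, 0.0963]
tcp_rot: [-3.133, -0.217, -0.004]
wrist_force: [-0.7, -0.5, 6.5]
width: 0.242
grip_force: 79.0
```

jog_arm(deltas=[0,0,-0.02,0,0,0,-1,0,0,-0.05,0,0,0,-1,0,0,-0.09,0,0,0,-1,0,0,-0.13,0,0,0,-1,0,0,-0.16,0,0,0,-1,0,0,-0.16,0,0,0,-1])

```text
time: 4.45
tool_pos: [0.6155, 0.287, 0.261]
tcp_rot: [-3.13, -0.217, -0.016]
wrist_force: [0.4, -0.2, -1.0]
width: 0.247
grip_force: 78.3
```

```bash
python3 -c "
from h import *
delta([.518,-.05,.21],Rt(4.2,45))"
```

```text
now [0.6155 0.287  0.261 ] q [ 0.4   0.26  1.59 -0.    1.28  1.83] w 0.247 t 4.45
d mm [-143.7  320.4   48.6] rot deg [-1.6 44.4  3.5]
```

jog_arm(deltas=[-0.018,0.04,0,0,7,0.5,-1,-0.036,0.08,0,0,14,1,-1,-0.054,0.12,0,0,21,1.5,-1,-0.072,0.16,0.01,-1,28,2,-1,-0.09,0.2,0.02,-1,35,2.5,-1,-0.108,0.24,0.03,-1,41,3,-1,-0.126,0.28,0.04,-1.6,44.4,3.5,-1,-0.144,0.32,0.049,-1.6,44.4,3.5,-1])

```text
time: 5.25
tool_pos: [0.5225, -0.0095, 0.2089]
tcp_rot: [-2.889, -0.114, -1.141]
wrist_force: [0.3, 0.6, -1.7]
width: 0.248
grip_force: 78.7
```

jog_arm(deltas=[0,0,0,0,0,0,-1,0,0,0,0,0,0,-1,0,0,0,0,0,0,-1])

```text
time: 5.55
tool_pos: [0.5262, -0.0084, 0.2128]
tcp_rot: [-2.887, -0.116, -1.144]
wrist_force: [1.1, 0.6, -1.1]
width: 0.243
grip_force: 78.8
```

```bash
cat > p.py <<'E'
from h import *
import sys
n=sys.argv[1]
delta([.518,-.05,.11],Rt(4.2,45))
T=read_camera("top");S=read_camera("scene"); p=readout.read_state()["tool_pos"]
np.save(f"pics/{n}s.npy",S["color"]);np.save(f"pics/{n}t.npy",T["color"])
crop(S["color"],160,110,130,150,4,f"pics/{n}s.png")
a=cv2.imread(f"pics/{n}s.png"); crop(T["color"],280,175,40,75,8,f"pics/{n}t.png"); b=cv2.imread(f"pics/{n}t.png")
cv2.imwrite(f"pics/{n}.png",cv2.hconcat([a[:600,:480],b[:600]]))
E
python3 p.py a
```

```text
now [ 0.5262 -0.0084  0.2128] q [-0.17 -0.39  2.46  0.5   0.38  0.92] w 0.243 t 5.55
d mm [-78.7  41.2  66.8] rot deg [-0.5  1.7  0.2]
```

View pics/a.png

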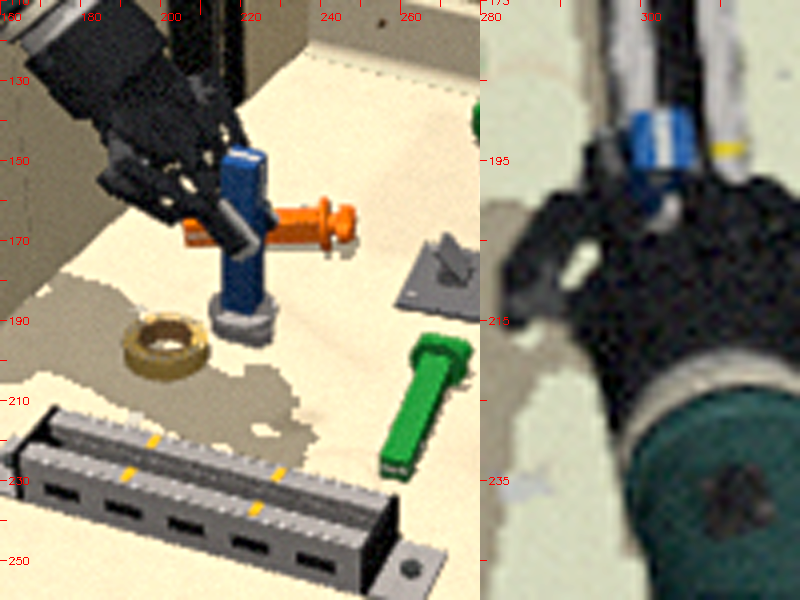

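The post is held nearly upright: top face about (243,155) and collar (243,310) in the scene crop; in the top crop its blue end is at (664,140). Comparing this with the prediction from the TCP.

```bash
cat > q.py <<'E'
from h import *
delta([.518,-.05,.2],Rt(4.2,45))
T=read_camera("top");S=read_camera("scene"); s=readout.read_state();p=s["tool_pos"];Rc=R.from_rotvec(s["tcp_rot"])
rel=Rt(7.9).inv()*R.from_euler('z',7.9,degrees=True)*R.from_euler('y',45,degrees=True)  # post frame in tool at grasp
Rp=Rc*rel; print('post z',Rp.as_matrix()[:,2].round(3),'post x',Rp.as_matrix()[:,0].round(3))
ax=Rp.as_matrix()[:,2]; g=p-Rc.as_matrix()[:,2]*.002
for k in(-.0685,-.0625,.0475): print(k,(g+k*ax).round(4),'S',((proj(S,g+k*ax)-[160,110])*4).round(1),'T',((proj(T,g+k*ax)-[280,175])*8+[480,0]).round(1))
u=280+(664-480)/8-.5; print(at_z(T,u,175+140/8-.5,p[2]+.048))
E
python3 q.py
```

```text
now [ 0.5266 -0.0079  0.2133] q [-0.17 -0.39  2.46  0.5   0.38  0.92] w 0.25 t 5.65
d mm [-17.8  41.3   1.3] rot deg [-0.5  1.7  0.3]
post z [ 0.03  -0.001  1.   ] post x [ 0.996  0.083 -0.029]
-0.0685 [ 0.5232 -0.0079  0.1463] S [237.9 308.2] T [623.2 200.9]
-0.0625 [ 0.5234 -0.0079  0.1523] S [238.  300.5] T [625.  198.1]
0.0475 [ 0.5266 -0.008   0.2623] S [238.9 150.6] T [661.1 141.4]
[ 0.5287608  -0.00777073  0.26135227]
```

```bash
python3 -c "
from h import *
delta([.525,-.0497,.160],Rt(4.2,45))"
```

```text
now [ 0.5266 -0.0079  0.2134] q [-0.17 -0.39  2.46  0.5   0.38  0.92] w 0.248 t 5.75
d mm [-40.2  41.8  35.3] rot deg [-0.5  1.7  0.3]
```

jog_arm(deltas=[-0.003,0.02,0,-0.5,1.7,0.3,-1,-0.003,0.042,0,-0.5,1.7,0.3,-1,-0.02,0.042,0.015,-0.5,1.7,0.3,-1,-0.04,0.042,0.035,-0.5,1.7,0.3,-1,-0.04,0.042,0.035,-0.5,1.7,0.3,-1,-0.04,0.042,0.035,-0.5,1.7,0.3,-1,-0.04,0.042,0.035,-0.5,1.7,0.3,-1,-0.04,0.042,0.035,-0.5,1.7,0.3,-1])

```text
time: 6.55
tool_pos: [0.5257, -0.051, 0.1621]
tcp_rot: [-2.874, -0.104, -1.195]
wrist_force: [-0.6, -0.2, -0.8]
width: 0.245
grip_force: 79.1
```

```bash
python3 p.py b; python3 q.py
```

```text
now [ 0.5257 -0.051   0.1621] q [-0.31 -0.3   2.52  1.03  0.31  0.28] w 0.245 t 6.55
d mm [-42.3  -1.6  31.4] rot deg [ 0.1 -0.2 -0. ]
now [ 0.5253 -0.0511  0.1617] q [-0.31 -0.3   2.52  1.03  0.31  0.28] w 0.245 t 6.65
d mm [ 22.1  -1.6 -32.1] rot deg [ 0.1 -0.1 -0.1]
post z [-0.002 -0.001  1.   ] post x [0.997 0.071 0.002]
-0.0685 [ 0.5236 -0.0511  0.0939] S [207.5 411.5] T [713.1 220.5]
-0.0625 [ 0.5235 -0.0511  0.0999] S [207.2 404. ] T [715.2 218.4]
0.0475 [ 0.5234 -0.0512  0.2099] S [201.4 258. ] T [758.2 175.2]
[ 0.53815497 -0.01464668  0.20897683]
```

View pics/b.png

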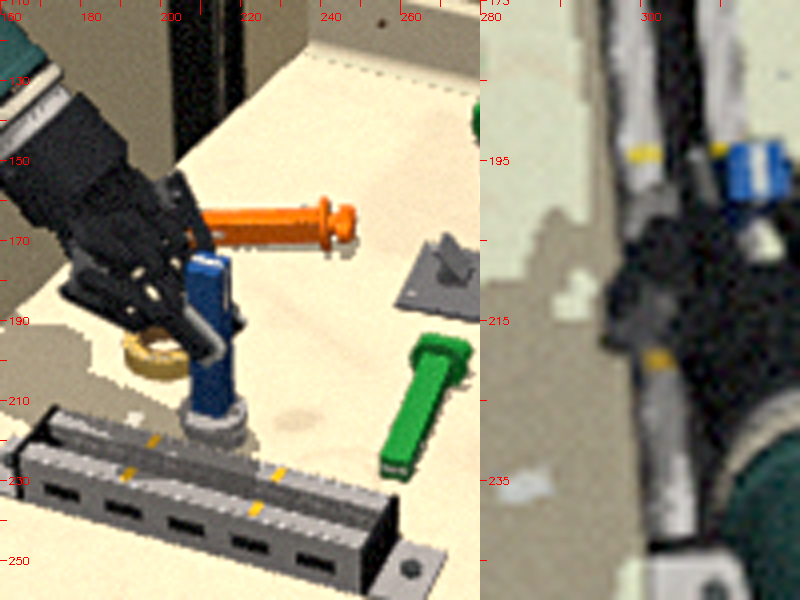

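The post is upright over the slot between the marks (collar about (215,425); top end at (759,170), against (758,175) predicted). It needs +1.6 mm in y, and I move it 10 mm forward to ease the elbow limit, then lower.

```bash
python3 -c "
from h import *
delta([.536,-.0487,.162],Rt(4.2,45));delta([.536,-.0487,.125],Rt(4.2,45))"
```

```text
now [ 0.5249 -0.051   0.161 ] q [-0.31 -0.3   2.52  1.04  0.31  0.28] w 0.245 t 6.75
d mm [ 8.7 -1.5  7.3] rot deg [ 0.1 -0.1 -0.1]
now [ 0.5249 -0.051   0.161 ] q [-0.31 -0.3   2.52  1.04  0.31  0.28] w 0.245 t 6.75
d mm [-17.5  -1.5  33.4] rot deg [ 0.1 -0.1 -0.1]
```

jog_arm(deltas=[0.004,-0.001,0.003,0,0,0,-1,0.0087,-0.0015,0.0073,0,0,0,-1,0.0087,-0.0015,0.0073,0,0,0,-1,0,-0.0015,0.016,0,0,0,-1,-0.009,-0.0015,0.025,0,0,0,-1,-0.0175,-0.0015,0.0334,0,0,0,-1,-0.0175,-0.0015,0.0334,0,0,0,-1,-0.0175,-0.0015,0.0334,0,0,0,-1])

```text
time: 7.55
tool_pos: [0.5353, -0.0486, 0.1235]
tcp_rot: [-2.875, -0.101, -1.189]
wrist_force: [-0.5, 0.4, -1.1]
width: 0.246
grip_force: 79.1
```

```bash
python3 q.py
```

```text
now [ 0.5353 -0.0486  0.1235] q [-0.29 -0.19  2.53  1.4   0.26 -0.08] w 0.246 t 7.55
d mm [ 41.7   0.  -66.4] rot deg [ 0.   0.1 -0.2]
post z [-0.001 -0.001  1.   ] post x [0.997 0.071 0.001]
-0.0685 [ 0.5346 -0.0489  0.0576] S [226.1 459. ] T [694.9 207.3]
-0.0625 [ 0.5346 -0.0489  0.0636] S [225.8 451.7] T [696.9 205.2]
0.0475 [ 0.5345 -0.0489  0.1736] S [221.3 310.8] T [736.9 162. ]
[ 0.54466329 -0.01941035  0.17269098]
```

jog_arm(deltas=[-0.0035,0,0.0035,0,0,0,-1,-0.007,0,0.007,0,0,0,-1,-0.01,0,0.01,0,0,0,-1,-0.01,0,0.01,0,0,0,-1,-0.01,0,0.01,0,0,0,-1])

```text
time: 8.15
tool_pos: [0.5359, -0.0488, 0.1105]
tcp_rot: [-2.875, -0.102, -1.192]
wrist_force: [0.7, 0.9, -1.6]
width: 0.247
grip_force: 79.1
```

```bash
python3 q.py;python3 p.py c
```

```text
now [ 0.5359 -0.0488  0.1105] q [-0.29 -0.15  2.54  1.56  0.26 -0.26] w 0.247 t 8.15
d mm [ 50.7  -0.1 -75.9] rot deg [ 0.1 -0.1 -0.1]
post z [-0.001 -0.001  1.   ] post x [0.997 0.071 0.001]
-0.0685 [ 0.5346 -0.0489  0.0435] S [226.5 476. ] T [690.3 212.5]
-0.0625 [ 0.5346 -0.0489  0.0495] S [226.3 468.8] T [692.2 210.4]
0.0475 [ 0.5344 -0.0489  0.1595] S [221.7 329.7] T [731.3 168.2]
[ 0.54719846 -0.02126594  0.1585566 ]
now [ 0.5359 -0.0488  0.1106] q [-0.29 -0.15  2.54  1.56  0.26 -0.26] w 0.247 t 8.25
d mm [-13.1  -0.1 -12.3] rot deg [ 0.1 -0.1 -0.1]
```

View pics/c.png

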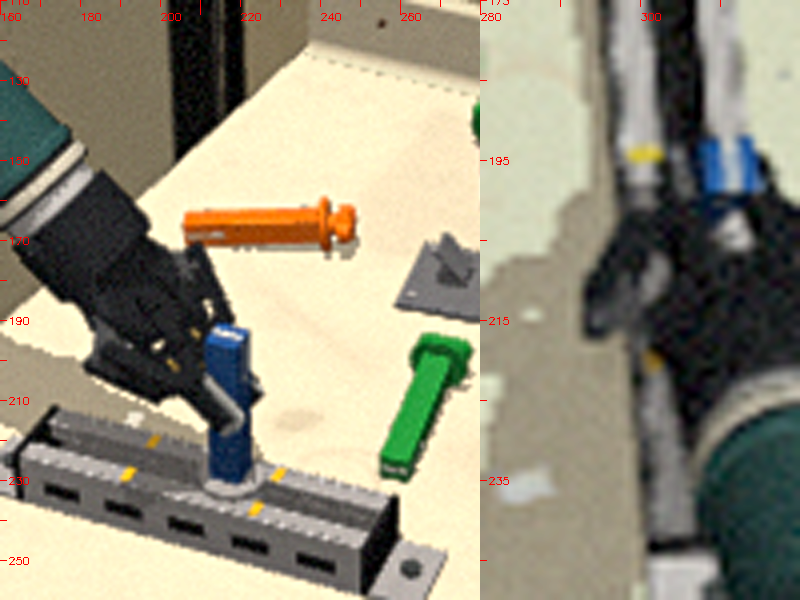

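The head is in the slot and the collar (232,490) is almost on the strut. Lowering until contact.

jog_arm(deltas=[-0.0007,0,0.0007,0,0,0,-1,-0.0014,0,0.0014,0,0,0,-1,-0.0018,0,0.0018,0,0,0,-1,-0.0018,0,0.0018,0,0,0,-1])

```text
time: 8.75
tool_pos: [0.5373, -0.0488, 0.1098]
tcp_rot: [-2.872, -0.103, -1.197]
wrist_force: [-4.6, 0.8, 8.6]
width: 0.242
grip_force: 80.8
```

jog_arm(deltas=[0,0,0,0,0,0,-0.4,0,0,0,0,0,0,0,0,0,0,0,0,0,0.5,0,0,0,0,0,0,1,0,0,0,0,0,0,1,0,0,0,0,0,0,1,0,0,0,0,0,0,1])

```text
time: 9.45
tool_pos: [0.5354, -0.0486, 0.1071]
tcp_rot: [-2.875, -0.102, -1.19]
wrist_force: [-0.1, -1.2, 0.3]
width: 1.0
grip_force: 0.0
```

jog_arm(deltas=[0,0,-0.03,0,0,0,1,0,0,-0.06,0,0,0,1,0,0,-0.09,0,0,0,1,0,0,-0.12,0,0,0,1,0,0,-0.12,0,0,0,1,0,0,-0.12,0,0,0,1,0,0,-0.12,0,0,0,1,0,0,-0.12,0,0,0,1])

```text
time: 10.25
tool_pos: [0.4622, -0.0581, 0.1994]
tcp_rot: [-2.88, -0.104, -1.163]
wrist_force: [-0.1, 0.2, 0.3]
width: 1.0
grip_force: 0.0
```

```bash
python3 p.py d; python3 - <<'E'
from h import *
delta([.45,-.05,.27],Rt(4.2,0))
E
```

```text
now [ 0.4622 -0.0581  0.1994] q [-0.42 -0.54  2.57  0.73  0.52  0.54] w 1.0 t 10.25
d mm [-21.7  -3.3 103.4] rot deg [-0.3  1.  -0.2]
now [ 0.4622 -0.0581  0.1991] q [-0.42 -0.54  2.57  0.73  0.52  0.54] w 1.004 t 10.35
d mm [ 40.9  -9.4 -58.9] rot deg [ -0.4 -44.   -0.1]
```

View pics/d.png

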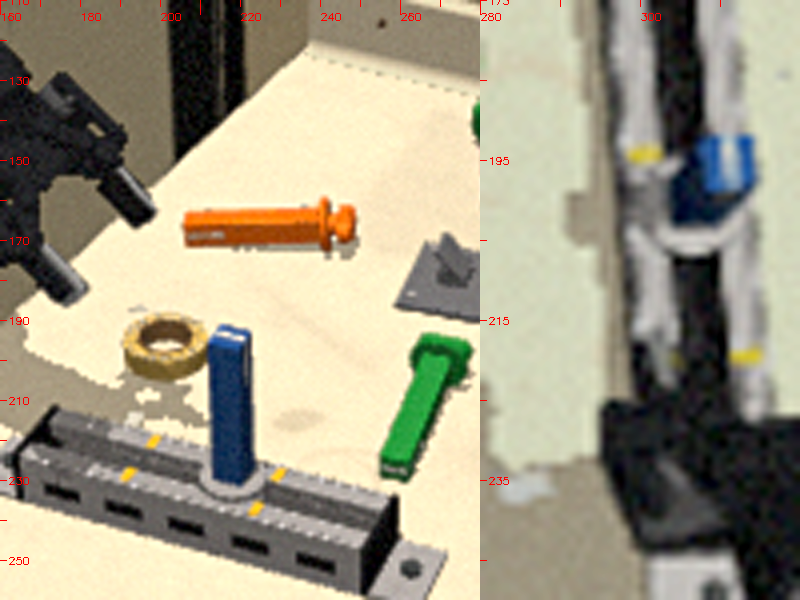

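The post stands seated and free: collar (232,483), upright, top end at (729,162) in the top crop. Next is the regrasp from straight above.

```bash
python3 - <<'E'
from h import *
T=read_camera("top");p=at_z(T,280+(729-480)/8-.5,175+162/8-.5,.157);print(p)
e=np.array([np.cos(np.radians(4.2)),np.sin(np.radians(4.2))]);d=p[:2]-[.518,-.05];print('slot x,y',d@e,e[0]*d[1]-e[1]*d[0])
delta([.50,-.052,.30],Rt(4.2,0))
E
```

```text
[ 0.53890821 -0.04690813  0.157     ]
slot x,y 0.021078507170085664 0.0015522824115762005
now [ 0.4622 -0.0581  0.1994] q [-0.42 -0.54  2.57  0.73  0.52  0.54] w 0.999 t 10.4
d mm [ 97.3  -3.9 -45.9] rot deg [ -0.4 -44.   -0.1]
```

jog_arm(deltas=[0.033,0,-0.033,0,-3,0,1,0.06,0,-0.055,0,-8,0,1,0.097,-0.004,-0.046,0,-16,0,1,0.097,-0.004,-0.046,0,-24,0,1,0.097,-0.004,-0.046,0,-32,0,1,0.097,-0.004,-0.046,0,-40,0,1,0.097,-0.004,-0.046,-0.4,-44,0,1,0.097,-0.004,-0.046,-0.4,-44,0,1])

```text
time: 11.2
tool_pos: [0.5016, -0.0516, 0.3001]
tcp_rot: [3.139, 0.116, -0.001]
wrist_force: [0.0, -0.6, -0.7]
width: 1.003
grip_force: 0.0
```

```bash
python3 - <<'E'
from h import *
delta([.538,-.048,.26],Rt(4.2,0))
delta([.538,-.048,.26],Rt(94.2,0))
E
```

```text
now [ 0.5016 -0.0516  0.3001] q [-0.15 -0.09  1.89 -0.    1.34  1.35] w 1.003 t 11.2
d mm [36.6 -1.  40.1] rot deg [0. 0. 0.]
now [ 0.5016 -0.0516  0.3001] q [-0.15 -0.09  1.89 -0.    1.34  1.35] w 1.003 t 11.2
d mm [36.6 -1.  40.1] rot deg [  0.    0.1 -90. ]
```

```bash
python3 - <<'E'
from h import *
S=read_camera("scene");T=read_camera("top")
b=cv2.resize(S["color"][185:240,195:235],None,fx=8,fy=8,interpolation=cv2.INTER_CUBIC)
print(at_z(S,160+(230+.5)/4-.5,110+(334+.5)/4-.5,.157))
for x,y in((.536,-.0485),(.539,-.0475)): print(((proj(S,[x,y,.157])-[160,110]+.5)*4).round(1),((proj(S,[x,y,.041])-[160,110]+.5)*4).round(1),((proj(T,[x,y,.157])-[280,175]+.5)*8+[480,0]).round(1))
def blob(im,roi):
    u,v,w,h=roi; h3=cv2.cvtColor(im[v:v+h,u:u+w],cv2.COLOR_BGR2HSV); m=cv2.inRange(h3,(100,90,40),(125,255,255)); ys,xs=np.nonzero(m); return xs.mean()+u,ys.mean()+v,len(xs)
# shaft centroid (volume visible) as cross-check
ps=np.load('pics/ds.npy'); print(blob(ps,(205,185,30,50)), proj(S,[.539,-.0475,.103]),proj(S,[.536,-.0485,.103]))
E
```

```text
[ 0.53785422 -0.04667258  0.157     ]
[226.4 335.3] [230.8 481.2] [733.2 169.3]
[231.5 335.7] [235.6 481.7] [730.5 161.8]
(np.float64(216.83641975308643), np.float64(211.80555555555554), 324) [217.86998017 210.90996812] [216.62610329 210.80052919]
```

jog_arm(deltas=[0.0365,-0.001,0.02,0,0,0,1,0.0365,-0.001,0.05,0,0,0,1,0.0365,-0.001,0.08,0,0,0,1,0.0365,-0.001,0.08,0,0,0,1,0.0365,-0.001,0.08,0,0,0,1])

```text
time: 11.8
tool_pos: [0.5352, -0.049, 0.2222]
tcp_rot: [3.138, 0.112, 0.005]
wrist_force: [0.2, 0.7, 0.9]
width: 0.998
grip_force: 0.0
```

```bash
python3 - <<'E'
from h import *
delta([.538,-.0478,.142],Rt(4.2,0))
E
```

```text
now [ 0.5352 -0.049   0.2222] q [-0.14  0.02  1.93 -0.    1.19  1.36] w 0.998 t 11.8
d mm [ 2.6 -1.1 80.2] rot deg [ 0.1 -0.2 -0.1]
```

jog_arm(deltas=[0.0025,-0.001,0.03,0,0,0,1,0.0025,-0.001,0.06,0,0,0,1,0.0025,-0.001,0.08,0,0,0,1,0.0025,-0.001,0.08,0,0,0,1,0.0025,-0.001,0.08,0,0,0,1])

```text
time: 12.3
tool_pos: [0.5402, -0.0481, 0.1445]
tcp_rot: [3.137, 0.112, 0.011]
wrist_force: [0.7, 0.7, -0.2]
width: 0.996
grip_force: 0.0
```

```bash
python3 - <<'E'
from h import *
delta([.538,-.0478,.142],Rt(4.2,0))
E
```

```text
now [ 0.5402 -0.0481  0.1445] q [-0.13  0.1   2.   -0.    1.04  1.37] w 0.996 t 12.3
d mm [-2.2 -0.5  2.4] rot deg [ 0.1 -0.4 -0.1]
```

jog_arm(deltas=[-0.002,-0.0005,0.002,0,0,0,1,-0.002,-0.0005,0.002,0,0,0,0.5,-0.002,-0.0005,0.002,0,0,0,0,-0.002,-0.0005,0.002,0,0,0,-0.3,-0.002,-0.0005,0.002,0,0,0,-0.6,-0.002,-0.0005,0.002,0,0,0,-1,-0.002,-0.0005,0.002,0,0,0,-1,-0.002,-0.0005,0.002,0,0,0,-1], squeeze=40)

```text
time: 13.1
tool_pos: [0.5373, -0.0477, 0.1406]
tcp_rot: [3.137, 0.113, 0.007]
wrist_force: [0.3, -1.2, 1.9]
width: 0.25
grip_force: 40.3
```

jog_arm(deltas=[0,0,0,0,0,0,-1,0,0,0,0,0,0,-1,0,0,0,0,0,0,-1])

```text
time: 13.4
tool_pos: [0.5373, -0.0476, 0.1406]
tcp_rot: [3.137, 0.113, 0.007]
wrist_force: [-0.5, -2.2, 2.7]
width: 0.248
grip_force: 40.4
```

jog_arm(deltas=[0,0,0,0,0,-7,-1,0,0,0,0,0,-14,-1,0,0,0,0,0,-21,-1,0,0,0,0,0,-28,-1,0,0,0,0,0,-35,-1,0,0,0,0,0,-42,-1,0,0,0,0,0,-49,-1,0,0,0,0,0,-49,-1])

```text
time: 14.2
tool_pos: [0.5377, -0.0471, 0.1406]
tcp_rot: [2.807, 1.403, 0.007]
wrist_force: [0.8, -0.2, 1.3]
width: 0.252
grip_force: 40.3
```

jog_arm(deltas=[0,0,0,0,0,-7,-1,0,0,0,0,0,-14,-1,0,0,0,0,0,-21,-1,0,0,0,0,0,-28,-1,0,0,0,0,0,-35,-1,0,0,0,0,0,-41,-1,0,0,0,0,0,-41,-1,0,0,0,0,0,-41,-1])

```text
time: 15.0
tool_pos: [0.5376, -0.0474, 0.1406]
tcp_rot: [2.142, 2.292, 0.004]
wrist_force: [2.0, 0.5, 2.5]
width: 0.252
grip_force: 40.3
```

```bash
python3 - <<'E'
from h import *
delta([.538,-.048,.1406],Rt(94.2,0))
E
```

```text
now [ 0.5376 -0.0474  0.1406] q [-0.13  0.1   2.01 -0.    1.03 -0.2 ] w 0.252 t 15.0
d mm [-0.6  0.3  0. ] rot deg [ 0.3  0.1 -0.3]
```

Turned 90° with hardly any force. Releasing and rising straight up.

jog_arm(deltas=[0,0,0,0,0,0,-0.4,0,0,0,0,0,0,0,0,0,0,0,0,0,0.5,0,0,0,0,0,0,1,0,0,0,0,0,0,1,0,0,-0.03,0,0,0,1,0,0,-0.07,0,0,0,1,0,0,-0.11,0,0,0,1])

```text
time: 15.8
tool_pos: [0.5359, -0.0472, 0.2507]
tcp_rot: [2.139, 2.298, 0.0]
wrist_force: [1.3, 0.7, 0.5]
width: 1.002
grip_force: 0.0
```

jog_arm(deltas=[0,0.03,-0.03,0,0,0,1,0,0.07,-0.05,0,0,0,1,0,0.11,-0.05,0,0,0,1,0,0.11,-0.05,0,0,0,1,0,0.11,-0.05,0,0,0,1])

```text
time: 16.3
tool_pos: [0.646, -0.0392, 0.2994]
tcp_rot: [2.139, 2.298, -0.001]
wrist_force: [-0.3, 0.2, -0.2]
width: 1.0
grip_force: 0.0
```

```bash
python3 p.py e
```

```text
now [ 0.646  -0.0392  0.2994] q [-0.1   0.18  1.61 -0.    1.35 -0.17] w 1.0 t 16.3
d mm [  -1.2 -128.7  189.3] rot deg [-35.   35.2  84.9]
```

View pics/e.png

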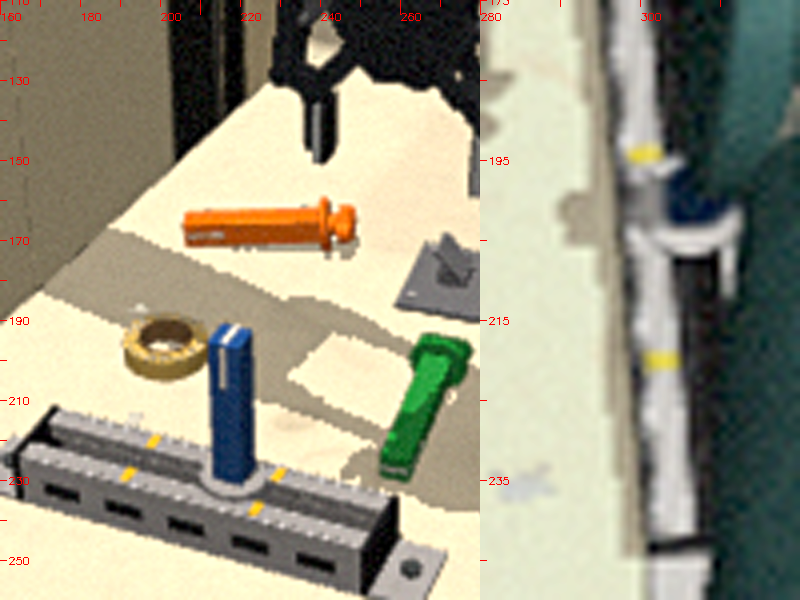

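The post stands upright and seated, collar at (232,483), with its white line now running across the slot. The gripper is clear of it, so I'm handing in.

```bash
python3 -c "
from workcell import finish_job
print(finish_job())"
```

```text
the job is handed in; nothing more can be done
None
```

The post stands seated between the marks with its head turned a quarter across the slot and the gripper clear of it; I kept clear of the cup, tape roll and timer, and handed the job in at about 16 s, though it returned no verdict.

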